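Park the sign router's drive and shut its guard hood

TASK

The drive of the bench sign router has to be parked. Turn the flywheel until its engraved line points straight at the fixed steel pointer; only then press in the knuckle of the hood's locked stay to break it, and lower the hood gently until it is fully shut, with the line still facing the pointer. Do not disturb the paint tin, the brush or the sanding block.

Things in the scene. Friction and masses are not known exactly. Their poses are not given: they have to be found in the camera images.
- case: Low grey steel tray, fixed to the bench, 210 mm (its x) by 220 mm (y), walls 50 mm high. Origin at the centre of its underside, z up, yaw varies. A geared motor, 104 mm tall, sticks out of its +y side from y = 110 to 280 mm, x within 45 mm of the middle. Wheel axis at its centre, pointer on its -x wall, hood hinged along its +y wall, stay outside its +x wall.
- wheel_axis (a point): Point on the flywheel's vertical axis, 75 mm above the bench, level with the rim's top. Axes as the case. The flywheel is a bare metal dish 140 mm across: flat web (top at 48 mm) and an upstanding rim 10 mm thick (radius 60 to 70 mm), 27 mm high, to be pinched from above, one finger inside. The hub is a low smooth cap. The rim's top stands 25 mm above the tray's walls.
- mark (a point): The engraved line: a dark radial groove 5 mm wide on the flywheel's rim and web. The point is on the top of the rim at 65 mm radius, turning with the wheel.
- pointer_tip (a point): Tip of the fixed steel pointer, a flat tapering blade 22 mm wide at its root on a bracket on the case's -x wall, top 78 mm above the bench; the tip is 76 mm from the wheel axis, 6 mm outside the rim, pointing at the axis. Axes as the case: the line faces it when the mark's y in this frame is 0, on this side of the wheel.
- wheel (a joint): Angle of the flywheel, rad, anticlockwise seen from above, endless; 0 (or any whole number of turns) when the engraved line faces the pointer. Turns against slight friction (about 0.12 N m) and stays where it is left.
- hood_hinge (a point): Middle of the hood's hinge line, 50 mm above the bench on the case's +y wall (case y = 110 mm); the line runs along the case's x. Axes as the case.
- hood_edge (a point): Middle of the hood's free edge on its outer face, 220 mm from the hinge line. The hood is a sheet-metal cover, 210 mm along the hinge, skirts 38 mm deep; its flat outer face is 38 mm off the plane through the hinge. It starts almost upright (83 degrees from shut, 273 mm high), outer face towards the motor. Axes turn with it: z is the outer face's normal (up when shut), -y from hinge to free edge.
- hood (a joint): Closing angle of the hood, rad: 0 standing open as held by the stay, 1.45 fully shut. Its hinge is stiff (0.9 N m), so it stays at any angle where it is left once the stay is broken, and needs about 5 N at the free edge to push it down.
- stay_foot (a point): Lower pivot of the stay, on the outside of the case's +x wall (case x = 113 mm, y = -50 mm), 35 mm above the bench. The stay is two flat steel links, 12 mm wide: 122 mm from this pivot to the knuckle, then 91 mm on to the hood's +x skirt. Axes as the case; the stay moves in its y-z plane.
- stay_knob (a point): Middle of the round knob at the stay's knuckle: 20 mm in diameter, 34 mm long along the case's x, on a thinner pin that holds it out 53 mm (its middle) beyond the +x end of case and hood; 120 mm above the bench at the start. Locked, the knuckle is past straight, bowed away from the hinge; pushed down and towards the hinge (about the lower pivot) it passes straight after 5 mm and folds.
- stay (a joint): Fold angle of the knuckle, rad: 0 locked past centre, 0.1 straight, growing as it folds; the lock is broken beyond 0.2 and the fold is about 2.9 with the hood shut. While it is locked the hood cannot be lowered.
- paint_tin: Bystander: closed round paint tin, 86 mm in diameter, 105 mm tall, beside the case's -y side. Origin at the centre of its underside.
- sanding_block: Bystander: cork sanding block 100 x 60 x 32 mm, beside the case's -y side. Origin at the centre of its underside.
- brush: Bystander: paint brush 200 mm long, 20 mm thick, lying along its x, farther out on the -y side. Origin at its middle, on the bench.

How it is judged:
By the outcome, as a careful person would: the job done as asked, in the order asked, and still so for the second after the job is handed in, with the robot touching nothing.
It also fails if it takes over 72 s, if anything falls off the work surface, if the arm or the gripper's body presses on something with over 40 N, if the wrist force passes 120 N, or if a joint passes its speed limit or range.

ROBOT

A 7-joint arm with a two-finger parallel gripper is mounted at the origin on the work surface. World frame = base frame: x ahead of the robot, y to its left, z up, the work surface at z = 0. Lengths are in m, angles in rad, forces in N, time in s.
With the tool pointing down it reaches from about 0.425 to 0.875 m from the base axis. Payload 4.7 kg.
Tool frame: the origin (TCP) lies between the finger pads; the fingertips stand 14 mm ahead of it and the grasp point (between the pads) lies 5 mm behind it; z points along the fingers, y is the line along which they close (so a half turn about z gives the same grasp; the last joint's range is limited). The gripper opens to 87 mm and grips with 3 to 60 N. Pads are 19 mm wide; open, the fingers measure 117 mm over their backs; the gripper's body (75 mm by 190 mm) begins 51 mm behind the grasp point.
Start: joints at [-1.127, 0.321, -0.07, 1.45, 0.023, 1.371, -0.057], TCP at [0.271, 0.591, 0.237] pointing down, gripper open.
Joint ranges: [-2.86, 2.86], [-0.3, 2.09], [-1.38, 1.24], [0.06, 2.45], [-1.56, 4.7], [0.09, 2.05], [-2.69, 2.69]. Speed limits (rad/s): [2.57, 2.57, 3.14, 3.14, 3.14, 3.14, 3.14].

INTERFACE

Orientations are given as a rotation vector (axis times angle).
In Python, from bench import ctrl gives the robot as it stands.
- The arm moves only by the tool step_arm, never from a script. Its argument "commands" is a list of rows, each an object with "travel": the shift along the tool's x, y, z in m, a list of three; "turn": the turn, a rotation vector about the tool's x, y, z in degrees, a list of three. A call has 1 to 5 rows; each row is the pose to reach, as a shift and turn from the pose commanded when the call began, along the tool's axes at that moment; what a row does not reach only later rows make up. A row lasts 1/10 s, in which the tool goes at most 50 mm and 8.59 degrees, less where a joint would pass 70% of its speed; a pose out of reach is approached as far as the arm can. A call with a gripper value outside its range is refused whole. "gripper" is the opening, from 0 (shut) to 1 (fully open), set as the call begins (left out, the last holds). The fingers move at their own pace and stop on an object; "force" is the grip in N (left out, the last holds). Time passes only in rows, so rows that repeat a pose let the fingers close. It gives the time, the measured TCP pose, the force, the opening and the grip force at its end, in the units of the state.
- ctrl.get_state(): the state, without advancing time (a new reading comes with each control period).
- ctrl.get_image(name): name is "scene" or "top"; returns the picture (400x640x3 uint8, red, green, blue); there is no depth.
- ctrl.camera_model(name): a dict with "fx", "fy", "cx", "cy" (pixels), "k1" (the pictures are not rectified: a ray, as slopes to the right and down, at radius r is drawn at 1 + k1 r^2 times it, then the intrinsics apply), "R" (3x3) and "t" (3): a world point X has camera coordinates R X + t. Camera axes: x right, y down, z forward; pixel columns grow to the right and rows downward; lengths in m; the calibration is good to about 2 mm. A picture is of the moment at which its call begins. camera_model takes no time and is no camera call.
- ctrl.close_job(): hands the job in; it is judged then, once.
The state is a dict: "time": time; "joint_positions": joint angles; "qd": joint speeds; "joint_torque": joint torques, N m; "position": TCP position; "tool_rot": TCP orientation; "ft_force": force on the tool from outside, world axes, zero at the start; "torque": the same for the moment, N m; "grip_width": opening from 0.0 (shut) to 1.0 (fully open); "grip_force": force on a finger pad.
Only numpy, scipy, OpenCV 4.12 (cv2) and the standard library are available. Lean on these libraries where they do the work, as an engineer would, in place of code of your own. Each camera call takes 0.05 s, during which the arm holds its last target. There are 200 camera calls.

## Working session

There is one attempt and no reset: what is moved stays moved. The work goes in short steps, Python scripts to look and compute and a tool call to move; the robot and the scene stay as the last step left them, time stands still between calls to the robot, and variables do not carry over. Pictures are saved under pics/ and viewed, at most 10 in all, crops included, and the job is handed in when it is done.

Besides the shell and the picture viewer there is one more tool, called after "Emit:" as name([rows], argument=value, ...), one row to a line, values as JSON. step_arm: Moves the arm, as the interface text tells. Its arguments: {"type":"object","properties":{"commands":{"type":"array"},"gripper":{"type":"number"},"force":{"type":"number"}},"required":["commands"]}

```bash
ls; mkdir -p pics; python3 - <<'E'
from bench import ctrl
import cv2
for n in("scene","top"):
    cv2.imwrite(f"pics/{n}0.png",ctrl.get_image(n)[:,:,::-1]); print(ctrl.camera_model(n))
print(ctrl.get_state())
E
```

```text
pics
{'fx': 426.7585475803828, 'fy': 426.7585475803828, 'cx': 312.9532368122832, 'cy': 194.88085050303965, 'k1': 0.015857139822045604, 'R': array([[ 0.66709054,  0.74496469, -0.00422052],
       [ 0.51787759, -0.46779942, -0.7162168 ],
       [-0.53553058,  0.47559574, -0.69786509]]), 't': array([-0.26177788, -0.21974173,  1.73385309])}
{'fx': 430.603783571124, 'fy': 430.603783571124, 'cx': 319.78435812570467, 'cy': 205.33913353801458, 'k1': -0.015272495533088935, 'R': array([[-0.00667402, -0.9999743 , -0.00261967],
       [-0.99948446,  0.00675298, -0.03138807],
       [ 0.03140496,  0.00240883, -0.99950384]]), 't': array([-0.13156116,  0.5150072 ,  1.43715866])}
{'time': 0.1, 'joint_positions': array([-1.12690692,  0.32178678, -0.0700465 ,  1.45154244,  0.02262307,
        1.3707539 , -0.05685123]), 'qd': array([-0.0011208 , -0.00155628,  0.00029342, -0.00205751, -0.00013284,
        0.00116331,  0.00111804]), 'joint_torque': array([-3.58761854e-04, -4.92571378e+01, -4.05850494e-01, -3.13396990e+01,
       -6.40678732e-02,  3.96350620e-02,  8.69436985e-05]), 'position': array([0.27072467, 0.59044263, 0.23555123]), 'tool_rot': array([-6.69807232e-01, -3.06911070e+00,  2.65050975e-03]), 'ft_force': array([ 0.00642443, -0.86430931, -0.4034109 ]), 'torque': array([-0.03659207, -0.03467104, -0.02373009]), 'grip_force': 0.0, 'grip_width': 0.998033733670693}
```

View pics/scene0.png

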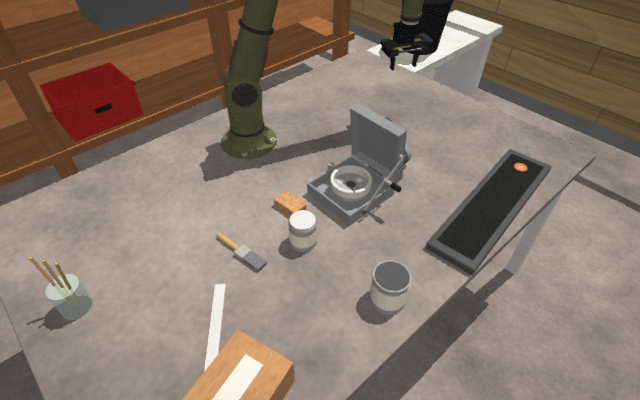

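View pics/top0.png

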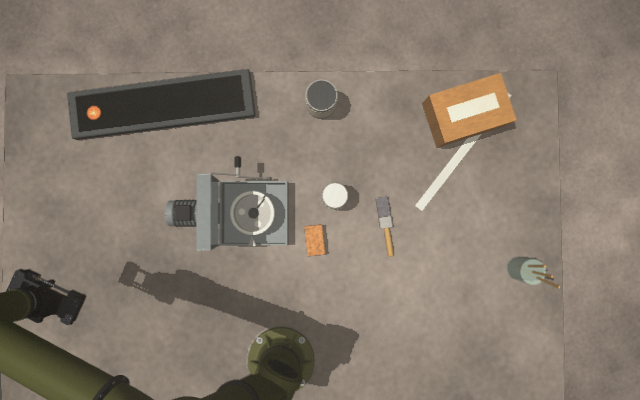

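The scene shows the open hood, wheel and knob (scene ≈ (395,187)). In the top view the case is near (253,213), the knob near (237,162), and the tin near (335,196). The motor points image-left, so yaw is close to 0. I'll zoom in.

```bash
python3 - <<'E'
import cv2,numpy as np
t=cv2.imread("pics/top0.png")[145:265,160:320]; s=cv2.imread("pics/scene0.png")[95:225,295:425]
t=cv2.resize(t,None,fx=5,fy=5,interpolation=cv2.INTER_CUBIC)
cv2.imwrite("pics/t1.png",t)
cv2.imwrite("pics/s1.png",cv2.resize(s,None,fx=4.5,fy=4.5,interpolation=cv2.INTER_CUBIC))
E
cat > h.py <<'E'
import numpy as np,cv2
from bench import ctrl
def ray(n,p):
    m=ctrl.camera_model(n); d=np.array([(p[0]-m['cx'])/m['fx'],(p[1]-m['cy'])/m['fy']])
    u=d.copy()
    for _ in range(10): u=d/(1+m['k1']*(u@u))
    R=np.array(m['R']);t=np.array(m['t'])
    return -R.T@t, R.T@np.array([u[0],u[1],1])
def onz(n,p,z):
    o,d=ray(n,p); return o+d*(z-o[2])/d[2]
def proj(n,X):
    m=ctrl.camera_model(n); c=np.array(m['R'])@X+np.array(m['t']); u=c[:2]/c[2]; u=u*(1+m['k1']*(u@u))
    return u*[m['fx'],m['fy']]+[m['cx'],m['cy']]
def two(p,q):
    a,d=ray('top',p);b,e=ray('scene',q)
    s=np.linalg.lstsq(np.c_[d,-e],b-a,rcond=None)[0]
    P,Q=a+s[0]*d,b+s[1]*e; return (P+Q)/2,np.linalg.norm(P-Q)
E
```

```text
(no output)
```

View pics/t1.png

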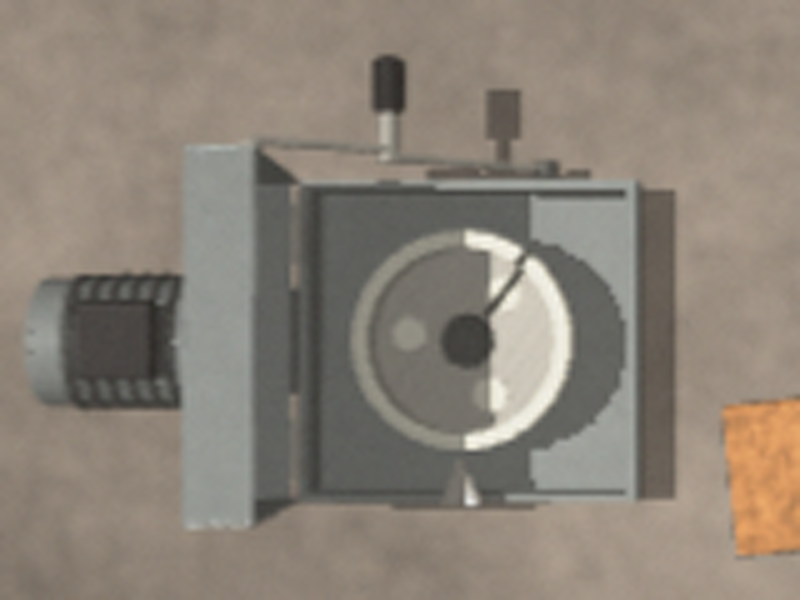

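View pics/s1.png

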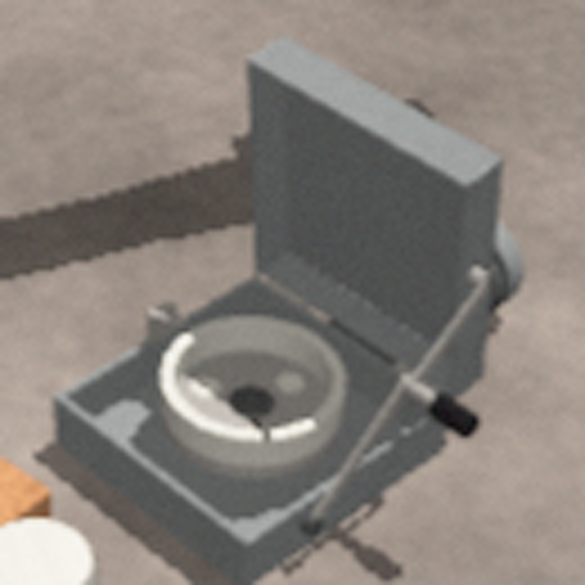

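Zoomed views: wheel centre at t1 ≈ (462,340), the mark crosses the rim at ≈ (522,256), pointer tip at ≈ (461,461), and knob at t1 (388,84) and s1 (455,413). In t1, the right wall's top edge runs (637,183)–(637,500).

```bash
python3 - <<'E'
from h import *
T=lambda x,y:(160+(x+.5)/5-.5,145+(y+.5)/5-.5)
S=lambda x,y:(295+(x+.5)/4.5-.5,95+(y+.5)/4.5-.5)
w=onz('top',T(462,340),.075);m=onz('top',T(522,256),.075);p=onz('top',T(461,461),.077)
print('wheel',w,'mark r',np.linalg.norm(m-w),'dir',np.degrees(np.arctan2(*(m-w)[1::-1])))
print('ptr',p,np.linalg.norm((p-w)[:2]),'dir',np.degrees(np.arctan2(*(p-w)[1::-1])))
print('wheel scene',onz('scene',S(252,381),.075))
a,b=onz('top',T(637,183),.05),onz('top',T(637,500),.05);print('-y wall',a,b,np.degrees(np.arctan2(*(a-b)[1::-1])))
print('knob',two(T(388,84),S(455,413)))
# hood top edge outer/inner in top
a,b=onz('top',T(184,145),.273),onz('top',T(184,527),.273);print('hood edge',a,b,np.degrees(np.arctan2(*(a-b)[1::-1])))
t=onz('top',(335,196),.105);print('tin',t)
E
```

```text
wheel [0.49021793 0.08194321 0.075     ] mark r 0.06602199026192745 dir -35.762012514848756
ptr [0.41297223 0.08241226 0.077     ] 0.07724711654301102 dir 179.65208989864675
wheel scene [0.49683623 0.07900751 0.075     ]
-y wall [ 0.59236362 -0.02860629  0.05      ] [ 0.38584504 -0.02771323  0.05      ] -0.24776470631755992
knob (array([0.64996546, 0.12150693, 0.12122355]), np.float64(0.0031631720525674826))
hood edge [0.59546817 0.20332324 0.273     ] [0.38576906 0.20286054 0.273     ] 0.1264227826292218
tin [ 0.54000596 -0.18310433  0.105     ]
```

```bash
cat >> h.py <<'E'
from scipy.spatial.transform import Rotation as Ro
def pose():
    s=ctrl.get_state(); R=Ro.from_rotvec(s['tool_rot']).as_matrix()
    return np.array(s['position']),np.degrees(np.arctan2(R[1,1],R[0,1])),np.degrees(np.arccos(-R[2,2]))
def plan(W,start=None):
    """W: (x,y,z,psi) rows; printed five to a call: travel mm, turn deg about tool z"""
    if start is None:
        P,psi,tilt=pose(); print('now',P.round(4),round(psi,1),'tilt',round(tilt,2)); start=(*P,psi)
    for i in range(0,len(W),5):
        x,y,z,p=start; r=np.radians(p)
        for w in W[i:i+5]:
            d=np.array(w[:2])-[x,y]
            print([round(float(v)*1000) for v in(d@[-np.sin(r),np.cos(r)],d@[np.cos(r),np.sin(r)],z-w[2])],round(float(p-w[3]),1),end='  ')
        print(); start=W[min(i+5,len(W))-1]
def line(a,b,n): return [tuple(np.array(a)+(np.array(b)-a)*k/n) for k in range(1,n+1)]
E
python3 - <<'E'
from h import *
P,psi,_=pose()
a=(*P,psi);b=(P[0],P[1],.36,psi);c=(.551,.060,.36,-20)
plan(line(a,b,5)+line(b,c,15))
E
```

```text
now [0.2707 0.5904 0.2356] 65.4 tilt 0.1
[0, 0, -25] 0.0  [0, 0, -50] 0.0  [0, 0, -75] 0.0  [0, 0, -100] 0.0  [0, 0, -124] 0.0  
[-32, -24, 0] 5.7  [-63, -49, 0] 11.4  [-95, -73, 0] 17.1  [-127, -97, 0] 22.8  [-159, -122, 0] 28.5  
[-39, -6, 0] 5.7  [-79, -13, 0] 11.4  [-118, -19, 0] 17.1  [-158, -25, 0] 22.8  [-197, -32, 0] 28.5  
[-38, 13, 0] 5.7  [-75, 27, 0] 11.4  [-113, 40, 0] 17.1  [-151, 53, 0] 22.8  [-189, 66, 0] 28.5
```

Emit:
step_arm([
  {"travel": [0, 0, -0.025], "turn": [0, 0, 0]},
  {"travel": [0, 0, -0.05], "turn": [0, 0, 0]},
  {"travel": [0, 0, -0.075], "turn": [0, 0, 0]},
  {"travel": [0, 0, -0.1], "turn": [0, 0, 0]},
  {"travel": [0, 0, -0.124], "turn": [0, 0, 0]},
])

```text
time: 0.6
position: [0.2708, 0.5907, 0.3611]
tool_rot: [-0.67, -3.069, 0.001]
ft_force: [-0.4, -0.3, -0.9]
grip_width: 1.0
grip_force: 0.0
```

Emit:
step_arm([
  {"travel": [-0.032, -0.024, 0], "turn": [0, 0, 5.7]},
  {"travel": [-0.063, -0.049, 0], "turn": [0, 0, 11.4]},
  {"travel": [-0.095, -0.073, 0], "turn": [0, 0, 17.1]},
  {"travel": [-0.127, -0.097, 0], "turn": [0, 0, 22.8]},
  {"travel": [-0.159, -0.122, 0], "turn": [0, 0, 28.5]},
])

```text
time: 1.1
position: [0.3651, 0.4121, 0.3601]
tool_rot: [-1.41, -2.807, 0.001]
ft_force: [0.2, 0.3, 0.4]
grip_width: 1.0
grip_force: 0.0
```

Emit:
step_arm([
  {"travel": [-0.039, -0.006, 0], "turn": [0, 0, 5.7]},
  {"travel": [-0.079, -0.013, 0], "turn": [0, 0, 11.4]},
  {"travel": [-0.118, -0.019, 0], "turn": [0, 0, 17.1]},
  {"travel": [-0.158, -0.025, 0], "turn": [0, 0, 22.8]},
  {"travel": [-0.197, -0.032, 0], "turn": [0, 0, 28.5]},
])

```text
time: 1.6
position: [0.4576, 0.2352, 0.3602]
tool_rot: [-2.058, -2.373, 0.001]
ft_force: [0.4, 0.1, -0.4]
grip_width: 0.995
grip_force: 0.0
```

Emit:
step_arm([
  {"travel": [-0.038, 0.013, 0], "turn": [0, 0, 5.7]},
  {"travel": [-0.075, 0.027, 0], "turn": [0, 0, 11.4]},
  {"travel": [-0.113, 0.04, 0], "turn": [0, 0, 17.1]},
  {"travel": [-0.151, 0.053, 0], "turn": [0, 0, 22.8]},
  {"travel": [-0.189, 0.066, 0], "turn": [0, 0, 28.5]},
])

```text
time: 2.1
position: [0.5503, 0.058, 0.3603]
tool_rot: [-2.579, -1.794, 0.0]
ft_force: [0.6, 0.7, -0.7]
grip_width: 0.998
grip_force: 0.0
```

Emit:
step_arm([
  {"travel": [0.002, 0, 0.04], "turn": [0, 0, 0]},
  {"travel": [0.002, 0, 0.08], "turn": [0, 0, 0]},
  {"travel": [0.002, 0, 0.12], "turn": [0, 0, 0]},
  {"travel": [0.002, 0, 0.16], "turn": [0, 0, 0]},
  {"travel": [0.002, 0, 0.2], "turn": [0, 0, 0]},
], gripper=0.4)

```text
time: 2.6
position: [0.5502, 0.0614, 0.1587]
tool_rot: [-2.575, -1.799, 0.0]
ft_force: [-0.1, -0.5, -0.9]
grip_width: 0.629
grip_force: 0.0
```

```bash
python3 - <<'E'
from h import *
print(pose(),ctrl.get_state()['grip_width'])
t=ctrl.get_image("top")[145:265,180:300,::-1]; s=ctrl.get_image("scene")[95:225,295:425,::-1]
f=lambda i:cv2.resize(i,(400,400),interpolation=cv2.INTER_CUBIC)
cv2.imwrite("pics/a2.png",np.hstack([f(t),f(s)]))
E
```

```text
(array([0.55022343, 0.06137415, 0.15874613]), np.float64(-20.12730747647186), np.float64(0.017734681196423508)) 0.6291462668748569
```

View pics/a2.png

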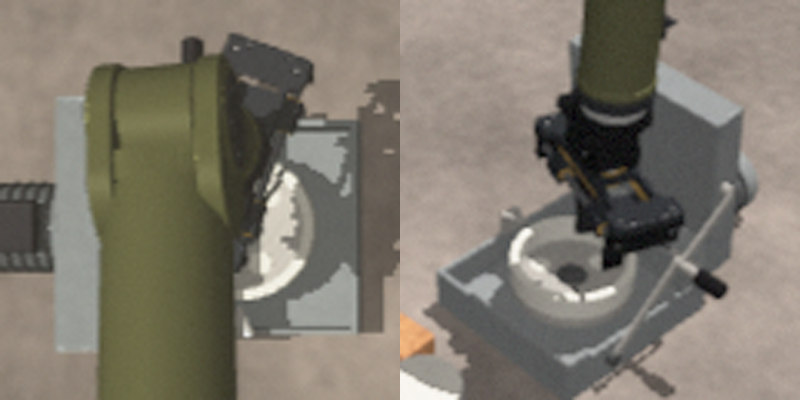

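The gripper sits above the rim on the −y/+x side, clear of stay and knob. Next I descend.

Emit:
step_arm([
  {"travel": [0, 0.001, 0.02], "turn": [0, 0, 0]},
  {"travel": [0, 0.001, 0.045], "turn": [0, 0, 0]},
  {"travel": [0, 0.001, 0.065], "turn": [0, 0, 0]},
  {"travel": [0, 0.001, 0.08], "turn": [0, 0, 0]},
  {"travel": [0, 0.001, 0.091], "turn": [0, 0, 0]},
], gripper=0.4)

```text
time: 3.2
position: [0.5523, 0.0613, 0.0699]
tool_rot: [2.575, 1.799, 0.002]
ft_force: [0.2, 0.5, -0.0]
grip_width: 0.402
grip_force: 0.0
```

Emit:
step_arm([
  {"travel": [0, 0, 0], "turn": [0, 0, 0]},
  {"travel": [0, 0, 0], "turn": [0, 0, 0]},
  {"travel": [0, 0, 0], "turn": [0, 0, 0]},
  {"travel": [0, 0, 0], "turn": [0, 0, 0]},
  {"travel": [0, 0, 0], "turn": [0, 0, 0]},
], gripper=0.05, force=15)

```text
time: 3.7
position: [0.5522, 0.0613, 0.0705]
tool_rot: [2.575, 1.799, 0.002]
ft_force: [-1.4, 0.3, 4.3]
grip_width: 0.115
grip_force: 14.7
```

```bash
python3 - <<'E'
from h import *
s=ctrl.get_state();print(s['grip_width'],s['grip_force'],s['ft_force'])
W=[(.490+.065*np.cos(np.radians(a)),.082+.065*np.sin(np.radians(a)),.068,a) for a in np.arange(-26,-110.1,-6)]
plan(W,(.490+.065*np.cos(np.radians(20)),.082-.065*np.sin(np.radians(20)),.068,-20))
print(pose())
E
```

```text
0.1150090761952656 14.731791329104453 [-1.39466833  0.3069488   4.28476529]
[-7, 0, 0] 6.0  [-14, -1, 0] 12.0  [-20, -3, 0] 18.0  [-26, -6, 0] 24.0  [-33, -9, 0] 30.0  
[-7, 0, 0] 6.0  [-14, -1, 0] 12.0  [-20, -3, 0] 18.0  [-26, -6, 0] 24.0  [-32, -9, 0] 30.0  
[-7, 0, 0] 6.0  [-14, -1, 0] 12.0  [-20, -3, 0] 18.0  [-26, -6, 0] 24.0  [-32, -9, 0] 30.0  
(array([0.55224102, 0.06129246, 0.07052175]), np.float64(-20.133898656069317), np.float64(0.08764820491615216))
```

Emit:
step_arm([
  {"travel": [-0.007, 0, -0.001], "turn": [0, 0, 6]},
  {"travel": [-0.014, -0.001, -0.001], "turn": [0, 0, 12]},
  {"travel": [-0.02, -0.003, -0.001], "turn": [0, 0, 18]},
  {"travel": [-0.026, -0.006, -0.001], "turn": [0, 0, 24]},
  {"travel": [-0.0325, -0.0087, -0.001], "turn": [0, 0, 30]},
])

```text
time: 4.2
position: [0.5328, 0.034, 0.0706]
tool_rot: [-2.955, -1.065, -0.003]
ft_force: [1.6, 1.5, -2.6]
grip_width: 0.116
grip_force: 15.0
```

```bash
python3 - <<'E'
from h import *
s=ctrl.get_state();print(s['grip_width'],s['grip_force'],s['ft_force'],s['torque'],pose(),s['joint_positions'])
E
```

```text
0.11612955508305095 14.991121333732735 [ 1.55936711  1.52746168 -2.55727202] [ 0.47058105 -0.17953965 -0.02896975] (array([0.53277724, 0.0339601 , 0.07055342]), np.float64(-50.36225515560141), np.float64(0.10479257096231447)) [-0.58998651  0.24089318  0.53368504  1.94407095 -0.14613994  0.99225596
 -0.86793175]
```

Emit:
step_arm([
  {"travel": [-0.007, 0, 0], "turn": [0, 0, 6]},
  {"travel": [-0.014, -0.001, 0], "turn": [0, 0, 12]},
  {"travel": [-0.02, -0.003, 0], "turn": [0, 0, 18]},
  {"travel": [-0.026, -0.006, 0], "turn": [0, 0, 24]},
  {"travel": [-0.0325, -0.0087, 0], "turn": [0, 0, 30]},
])

```text
time: 4.7
position: [0.5022, 0.0199, 0.0705]
tool_rot: [-3.13, -0.264, -0.003]
ft_force: [2.6, 3.1, -3.3]
grip_width: 0.115
grip_force: 15.0
```

Emit:
step_arm([
  {"travel": [-0.007, 0, 0], "turn": [0, 0, 6]},
  {"travel": [-0.014, -0.001, 0], "turn": [0, 0, 12]},
  {"travel": [-0.02, -0.003, 0], "turn": [0, 0, 18]},
  {"travel": [-0.026, -0.006, 0], "turn": [0, 0, 24]},
  {"travel": [-0.0325, -0.0087, 0], "turn": [0, 0, 30]},
])

```text
time: 5.2
position: [0.4688, 0.023, 0.0705]
tool_rot: [-3.091, 0.555, -0.003]
ft_force: [3.6, 2.5, -5.2]
grip_width: 0.113
grip_force: 15.0
```

```bash
python3 - <<'E'
from h import *
s=ctrl.get_state();print(s['grip_width'],s['grip_force'],s['ft_force'],s['torque'],pose(),s['joint_positions'])
E
```

```text
0.11292421735772525 14.986460353829898 [ 3.6247771   2.50102583 -5.16318724] [ 0.66561418 -0.65023688 -0.02962891] (array([0.46877908, 0.02303811, 0.07054843]), np.float64(-110.36823174600272), np.float64(0.13673821866456026)) [-0.7365241   0.09818401  0.66329266  2.0963217  -0.07421622  0.96680643
 -1.95979982]
```

```bash
python3 - <<'E'
from h import *
P,psi,_=pose()
c=lambda a,z:(.490+.065*np.cos(np.radians(a)),.082+.065*np.sin(np.radians(a)),z,a)
plan([c(a,.115) for a in np.linspace(-102,-30,10)],(*c(-110,.115)[:3],-110.2))
E
```

```text
[9, -1, 0] -8.2  [18, -3, 0] -16.2  [26, -6, 0] -24.2  [34, -10, 0] -32.2  [42, -15, 0] -40.2  
[9, -1, 0] -8.0  [18, -3, 0] -16.0  [26, -6, 0] -24.0  [34, -10, 0] -32.0  [42, -15, 0] -40.0
```

Emit:
step_arm([
  {"travel": [0, 0, 0], "turn": [0, 0, 0]},
  {"travel": [0, 0, 0], "turn": [0, 0, 0]},
  {"travel": [0, 0, 0], "turn": [0, 0, 0]},
  {"travel": [0, 0, -0.02], "turn": [0, 0, 0]},
  {"travel": [0, 0, -0.045], "turn": [0, 0, 0]},
], gripper=0.4)

```text
time: 5.7
position: [0.4674, 0.0217, 0.1152]
tool_rot: [3.091, -0.547, -0.004]
ft_force: [0.5, 0.7, -0.1]
grip_width: 0.387
grip_force: 0.0
```

Emit:
step_arm([
  {"travel": [0.009, -0.001, 0], "turn": [0, 0, -8]},
  {"travel": [0.018, -0.003, 0], "turn": [0, 0, -16]},
  {"travel": [0.026, -0.006, 0], "turn": [0, 0, -24]},
  {"travel": [0.034, -0.01, 0], "turn": [0, 0, -32]},
  {"travel": [0.042, -0.015, 0], "turn": [0, 0, -40]},
])

```text
time: 6.2
position: [0.5135, 0.0216, 0.1156]
tool_rot: [3.092, 0.552, -0.0]
ft_force: [-0.0, -1.0, 0.2]
grip_width: 0.401
grip_force: 0.0
```

Emit:
step_arm([
  {"travel": [0.009, -0.001, 0], "turn": [0, 0, -8]},
  {"travel": [0.018, -0.003, 0], "turn": [0, 0, -16]},
  {"travel": [0.026, -0.006, 0], "turn": [0, 0, -24]},
  {"travel": [0.034, -0.01, 0], "turn": [0, 0, -32]},
  {"travel": [0.042, -0.015, 0], "turn": [0, 0, -40]},
])

```text
time: 6.7
position: [0.5478, 0.0501, 0.1155]
tool_rot: [2.717, 1.576, -0.001]
ft_force: [-0.3, -0.2, -0.1]
grip_width: 0.399
grip_force: 0.0
```

```bash
python3 - <<'E'
from h import *
print(pose())
t=ctrl.get_image("top")[180:250,220:290,::-1]; s=ctrl.get_image("scene")[150:220,310:380,::-1]
cv2.imwrite("pics/t3.png",t);cv2.imwrite("pics/s3.png",s)
f=lambda i:cv2.resize(i,(400,400),interpolation=cv2.INTER_CUBIC)
cv2.imwrite("pics/a3.png",np.hstack([f(t),f(s)]))
E
```

```text
(array([0.5478322 , 0.05011626, 0.11548467]), np.float64(-29.762175174150023), np.float64(0.031155331479615748))
```

View pics/a3.png

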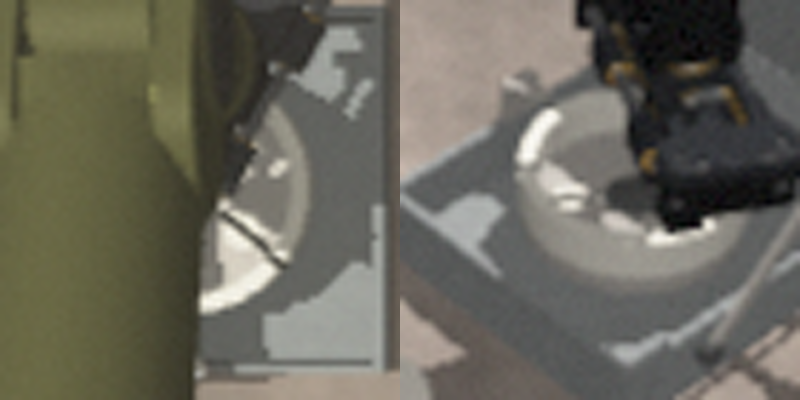

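Mark now visible in the top crop, from (225,213) to about (284,266).

```bash
python3 - <<'E'
from h import *
T=lambda x,y:(220+(x+.5)/5.714-.5,180+(y+.5)/5.714-.5)
w=np.array([.490,.082,.075])
for p,z in(((284,266),.075),((275,257),.075),((225,213),.048)):
    m=onz('top',T(*p),z)-w; print(m[:2],np.hypot(*m[:2]),np.degrees(np.arctan2(m[1],m[0])))
E
```

```text
[-0.04343543 -0.05530889] 0.07032573811255224 -128.14341946376544
[-0.03837157 -0.05028504] 0.06325316375947662 -127.34657476913505
[-0.01342305 -0.01845504] 0.022820312697247994 -126.02982114848125
```

```bash
python3 - <<'E'
from h import *
c=lambda a,z:(.490+.065*np.cos(np.radians(a)),.082+.065*np.sin(np.radians(a)),z,a)
plan([c(-37.5,.1),c(-45,.1),c(-52.5,.1),c(-60,.1),c(-60,.09)])
plan([c(-60-52.5*k/10,.07) for k in range(1,11)],c(-60,.07))
E
```

```text
now [0.548  0.0513 0.1155] -30.0 tilt 0.02
[-11, -1, 15] 7.5  [-19, -3, 15] 15.0  [-27, -6, 15] 22.5  [-35, -9, 15] 30.0  [-35, -9, 25] 30.0  
[-6, 0, 0] 5.2  [-12, -1, 0] 10.5  [-18, -2, 0] 15.8  [-23, -4, 0] 21.0  [-29, -7, 0] 26.2  
[-6, 0, 0] 5.2  [-12, -1, 0] 10.5  [-18, -2, 0] 15.8  [-23, -4, 0] 21.0  [-29, -7, 0] 26.2
```

Emit:
step_arm([
  {"travel": [-0.011, -0.001, 0], "turn": [0, 0, 7.5]},
  {"travel": [-0.019, -0.003, 0], "turn": [0, 0, 15]},
  {"travel": [-0.027, -0.006, 0], "turn": [0, 0, 22.5]},
  {"travel": [-0.035, -0.009, 0.005], "turn": [0, 0, 30]},
  {"travel": [-0.035, -0.009, 0.02], "turn": [0, 0, 30]},
])

```text
time: 7.3
position: [0.5222, 0.0231, 0.0965]
tool_rot: [-3.039, -0.798, -0.003]
ft_force: [0.3, 1.1, 0.1]
grip_width: 0.399
grip_force: 0.0
```

Emit:
step_arm([
  {"travel": [0, 0, 0.013], "turn": [0, 0, 0]},
  {"travel": [0, 0, 0.025], "turn": [0, 0, 0]},
  {"travel": [0, 0, 0.025], "turn": [0, 0, 0]},
])

```text
time: 7.6
position: [0.5204, 0.0244, 0.0686]
tool_rot: [3.035, 0.809, -0.006]
ft_force: [-0.1, 0.4, -0.1]
grip_width: 0.403
grip_force: 0.0
```

Emit:
step_arm([
  {"travel": [0, 0, 0], "turn": [0, 0, 0]},
  {"travel": [0, 0, 0], "turn": [0, 0, 0]},
  {"travel": [0, 0, 0], "turn": [0, 0, 0]},
  {"travel": [0, 0, 0], "turn": [0, 0, 0]},
  {"travel": [0, 0, 0], "turn": [0, 0, 0]},
], gripper=0.05, force=15)

```text
time: 8.1
position: [0.5218, 0.0266, 0.071]
tool_rot: [-3.033, -0.81, -0.001]
ft_force: [-1.3, 4.7, 4.4]
grip_width: 0.125
grip_force: 14.8
```

Emit:
step_arm([
  {"travel": [-0.006, 0, 0], "turn": [0, 0, 5.2]},
  {"travel": [-0.012, -0.001, 0], "turn": [0, 0, 10.5]},
  {"travel": [-0.018, -0.002, 0], "turn": [0, 0, 15.8]},
  {"travel": [-0.023, -0.004, 0], "turn": [0, 0, 21]},
  {"travel": [-0.0287, -0.0067, 0], "turn": [0, 0, 26.2]},
])

```text
time: 8.6
position: [0.4947, 0.019, 0.071]
tool_rot: [-3.137, -0.097, -0.005]
ft_force: [2.3, 8.0, -0.6]
grip_width: 0.122
grip_force: 14.8
```

Emit:
step_arm([
  {"travel": [-0.006, 0, 0], "turn": [0, 0, 5.2]},
  {"travel": [-0.012, -0.001, 0], "turn": [0, 0, 10.5]},
  {"travel": [-0.018, -0.002, 0], "turn": [0, 0, 15.8]},
  {"travel": [-0.023, -0.004, 0], "turn": [0, 0, 21]},
  {"travel": [-0.0287, -0.0067, 0], "turn": [0, 0, 26.2]},
])

```text
time: 9.1
position: [0.4663, 0.024, 0.0711]
tool_rot: [-3.076, 0.616, -0.006]
ft_force: [4.5, 8.2, -4.2]
grip_width: 0.121
grip_force: 14.8
```

Emit:
step_arm([
  {"travel": [0, 0, 0], "turn": [0, 0, 0]},
  {"travel": [0, 0, 0], "turn": [0, 0, 0]},
])

```text
time: 9.3
position: [0.4658, 0.0242, 0.0711]
tool_rot: [-3.077, 0.61, -0.004]
ft_force: [2.1, 7.5, -3.6]
grip_width: 0.119
grip_force: 14.8
```

```bash
python3 - <<'E'
from h import *
print(pose(),ctrl.get_state()['ft_force'])
t=ctrl.get_image("top")[180:250,220:290,::-1]; s=ctrl.get_image("scene")[150:220,310:380,::-1]
f=lambda i:cv2.resize(i,(400,400),interpolation=cv2.INTER_CUBIC)
cv2.imwrite("pics/a4.png",np.hstack([f(t),f(s)]))
E
```

```text
(array([0.46583926, 0.02416674, 0.07105068]), np.float64(-112.4320506644319), np.float64(0.3107780596597161)) [ 2.08874382  7.51013302 -3.57604602]
```

View pics/a4.png

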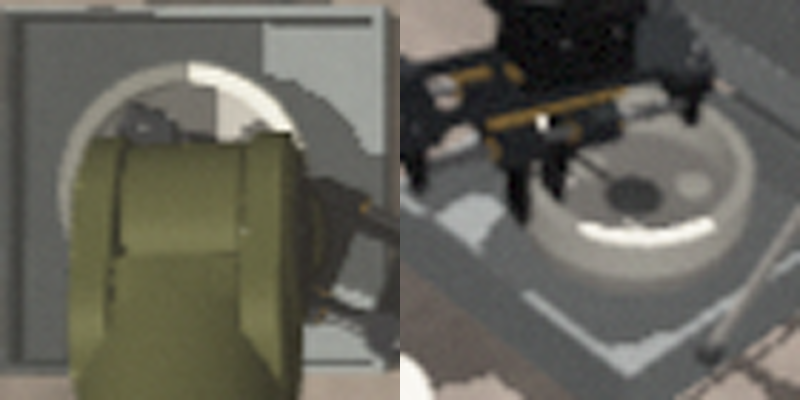

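Emit:
step_arm([
  {"travel": [0, 0, 0], "turn": [0, 0, 0]},
  {"travel": [0, 0, 0], "turn": [0, 0, 0]},
  {"travel": [0, 0, 0], "turn": [0, 0, 0]},
  {"travel": [0, 0, -0.02], "turn": [0, 0, 0]},
  {"travel": [0, 0, -0.06], "turn": [0, 0, 0]},
], gripper=0.4)

```text
time: 9.9
position: [0.4621, 0.0197, 0.1288]
tool_rot: [3.076, -0.614, -0.008]
ft_force: [0.7, 0.4, 0.2]
grip_width: 0.389
grip_force: 0.0
```

Emit:
step_arm([
  {"travel": [0, 0, -0.05], "turn": [0, 0, 0]},
  {"travel": [0, 0, -0.1], "turn": [0, 0, 0]},
  {"travel": [0.02, 0.03, -0.13], "turn": [0, 0, -4]},
  {"travel": [0.045, 0.065, -0.13], "turn": [0, 0, -10]},
  {"travel": [0.07, 0.1, -0.13], "turn": [0, 0, -16]},
])

```text
time: 10.4
position: [0.4917, -0.1001, 0.262]
tool_rot: [-3.136, 0.171, -0.005]
ft_force: [-0.5, -0.2, -0.5]
grip_width: 0.392
grip_force: 0.0
```

Emit:
step_arm([
  {"travel": [0.015, 0.03, 0], "turn": [0, 0, -6]},
  {"travel": [0.03, 0.065, 0], "turn": [0, 0, -6]},
  {"travel": [0.05, 0.105, 0], "turn": [0, 0, -6]},
  {"travel": [0.07, 0.145, 0], "turn": [0, 0, -6]},
  {"travel": [0.07, 0.145, 0], "turn": [0, 0, -6]},
])

```text
time: 10.9
position: [0.542, -0.2587, 0.259]
tool_rot: [3.133, -0.033, -0.007]
ft_force: [-0.3, -1.3, -0.3]
grip_width: 0.404
grip_force: 0.0
```

```bash
python3 - <<'E'
from h import *
print(pose())
t=ctrl.get_image("top")[:,:,::-1].copy(); s=ctrl.get_image("scene")[:,:,::-1].copy()
cv2.imwrite("pics/top5.png",t);cv2.imwrite("pics/scene5.png",s)
f=lambda i:cv2.resize(i,(400,400),interpolation=cv2.INTER_CUBIC)
cv2.imwrite("pics/a5.png",np.hstack([f(t[190:250,225:285]),f(s[150:210,315:375])]))
E
```

```text
(array([ 0.54204057, -0.25866739,  0.25903284]), np.float64(-91.19043413652949), np.float64(0.5645431578977096))
```

View pics/a5.png

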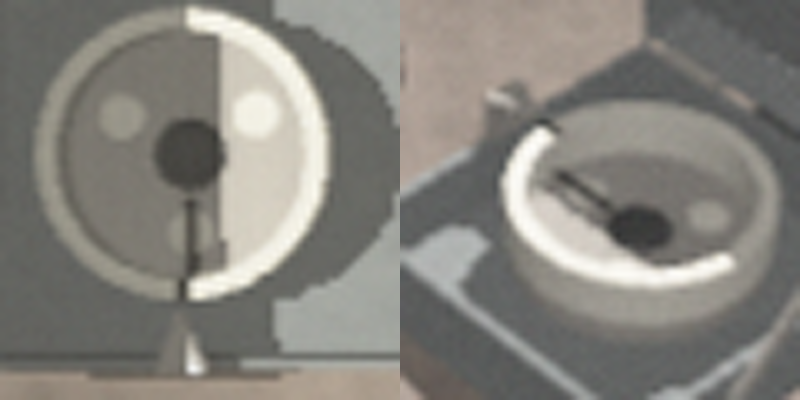

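The mark sits on the rim at crop ≈ (182,290), right above the pointer tip at (181,310). I'll make a subpixel check.

```bash
python3 - <<'E'
from h import *
g=cv2.cvtColor(cv2.imread('pics/top5.png'),cv2.COLOR_BGR2GRAY).astype(int)
print(g[230:250,246:260])
E
```

```text
[[114 116 120 124 121 120 108  72  85 125 137 151 173 220]
 [142 138 126 123 119 113  99 101 150 191 205 234 241 240]
 [150 148 149 151 150 117  68 174 232 241 241 239 240 236]
 [144 147 146 149 149 116  71 177 233 238 235 234 231 192]
 [111 127 133 139 143 111  75 166 223 216 183 168 127 102]
 [103 102 102  99 102  94  91  97 104 103 102 103 103 103]
 [102 100 102 101 102 104 103 102 101 104 104 104 104 104]
 [ 99 101 102 103 104 116 109 103 102 101 101 103 102 104]
 [100 102 103 102 106 115 113 105 100 103 103 103 103 103]
 [ 99 103 101 100 108 116 121 111 101 100 101 103 103 103]
 [101 101  98 102 113 120 118 139 119 100 100 102 101 100]
 [101 100 100 107 117 120 120 161 131 100 101 101 102 102]
 [ 97  96  99 109 119 119 118 183 150  99  97  97  99  99]
 [ 82  85  90 112 120 119 120 197 188 120  80  80  85  84]
 [101 102 106 115 118 119 121 212 205 154 106  98 101 103]
 [100  98 108 118 116 116 114 218 225 166 104  95  99  98]
 [108 105 112 113 111 113 111 127 137 118 107 109 110 111]
 [144 146 147 147 148 149 146 144 146 147 150 150 152 152]
 [145 145 143 145 145 145 146 146 149 149 152 151 151 153]
 [145 144 144 145 144 146 146 148 149 148 148 150 149 150]]
```

Alignment is good (well within about 1°). Next is the knob: close the fingers, stage on its −y side, then push diagonally.

Emit:
step_arm([
  {"travel": [0.014, -0.04, 0], "turn": [0, 0, 0]},
  {"travel": [0.028, -0.08, 0], "turn": [0, 0, 0]},
  {"travel": [0.042, -0.12, 0], "turn": [0, 0, 0]},
  {"travel": [0.056, -0.16, 0], "turn": [0, 0, 0]},
  {"travel": [0.07, -0.2, 0], "turn": [0, 0, 0]},
], gripper=0)

```text
time: 11.5
position: [0.6157, -0.0467, 0.2614]
tool_rot: [-3.139, 0.01, -0.002]
ft_force: [0.1, 0.5, -0.2]
grip_width: 0.044
grip_force: 0.0
```

Emit:
step_arm([
  {"travel": [0.014, -0.04, 0], "turn": [0, 0, 0]},
  {"travel": [0.028, -0.08, 0], "turn": [0, 0, 0]},
  {"travel": [0.043, -0.12, 0], "turn": [0, 0, 0]},
  {"travel": [0.043, -0.129, 0], "turn": [0, 0, 0]},
  {"travel": [0.043, -0.129, 0.02], "turn": [0, 0, 0]},
])

```text
time: 12.0
position: [0.6609, 0.0834, 0.243]
tool_rot: [-3.139, 0.002, -0.007]
ft_force: [0.5, -0.8, -0.1]
grip_width: 0.002
grip_force: 0.0
```

```bash
python3 - <<'E'
from h import *
print(ctrl.get_state()['grip_width'])
plan([(.655,.072,.2,-90),(.655,.072,.16,-90),(.655,.072,.122,-90)])
E
```

```text
0.0024542278980087206
now [0.6609 0.0834 0.243 ] -90.1 tilt 0.3
[-6, 11, 43] -0.1  [-6, 11, 83] -0.1  [-6, 11, 121] -0.1
```

Emit:
step_arm([
  {"travel": [-0.006, 0.011, 0.02], "turn": [0, 0, 0]},
  {"travel": [-0.006, 0.011, 0.06], "turn": [0, 0, 0]},
  {"travel": [-0.006, 0.011, 0.1], "turn": [0, 0, 0]},
  {"travel": [-0.006, 0.011, 0.119], "turn": [0, 0, 0]},
  {"travel": [-0.006, 0.011, 0.119], "turn": [0, 0, 0]},
])

```text
time: 12.5
position: [0.6508, 0.0686, 0.1189]
tool_rot: [-3.141, 0.012, 0.009]
ft_force: [-0.4, 0.7, 0.9]
grip_width: 0.008
grip_force: 0.0
```

Emit:
step_arm([
  {"travel": [0, -0.006, 0], "turn": [0, 0, 0]},
  {"travel": [0, -0.012, 0], "turn": [0, 0, 0]},
  {"travel": [0, -0.018, 0], "turn": [0, 0, 0]},
  {"travel": [0, -0.023, 0], "turn": [0, 0, 0]},
  {"travel": [0, -0.026, 0.002], "turn": [0, 0, 0]},
])

```text
time: 13.0
position: [0.6547, 0.0941, 0.1204]
tool_rot: [-3.141, 0.013, -0.002]
ft_force: [1.2, -0.1, 0.2]
grip_width: 0.006
grip_force: 0.0
```

Emit:
step_arm([
  {"travel": [0, -0.005, 0.004], "turn": [0, 0, 0]},
  {"travel": [0, -0.01, 0.008], "turn": [0, 0, 0]},
  {"travel": [0, -0.014, 0.012], "turn": [0, 0, 0]},
  {"travel": [0, -0.017, 0.015], "turn": [0, 0, 0]},
  {"travel": [0, -0.02, 0.018], "turn": [0, 0, 0]},
])

```text
time: 13.5
position: [0.6541, 0.1114, 0.101]
tool_rot: [3.139, -0.016, -0.001]
ft_force: [-0.1, -4.8, -0.5]
grip_width: 0.006
grip_force: 2.2
```

Emit:
step_arm([
  {"travel": [0, -0.003, 0.003], "turn": [0, 0, 0]},
  {"travel": [0, -0.006, 0.006], "turn": [0, 0, 0]},
  {"travel": [0, -0.009, 0.009], "turn": [0, 0, 0]},
  {"travel": [0, -0.011, 0.012], "turn": [0, 0, 0]},
  {"travel": [0, -0.013, 0.015], "turn": [0, 0, 0]},
])

```text
time: 14.0
position: [0.6542, 0.1194, 0.0864]
tool_rot: [3.134, -0.022, -0.002]
ft_force: [-1.6, -10.3, 1.2]
grip_width: 0.006
grip_force: 5.9
```

```bash
python3 - <<'E'
from h import *
t=ctrl.get_image("top")[:,:,::-1].copy(); s=ctrl.get_image("scene")[:,:,::-1].copy()
f=lambda i:cv2.resize(i,(400,400),interpolation=cv2.INTER_CUBIC)
cv2.imwrite("pics/a6.png",np.hstack([f(t[145:255,180:290]),f(s[95:225,295:425])]))
E
```

```text
(no output)
```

View pics/a6.png

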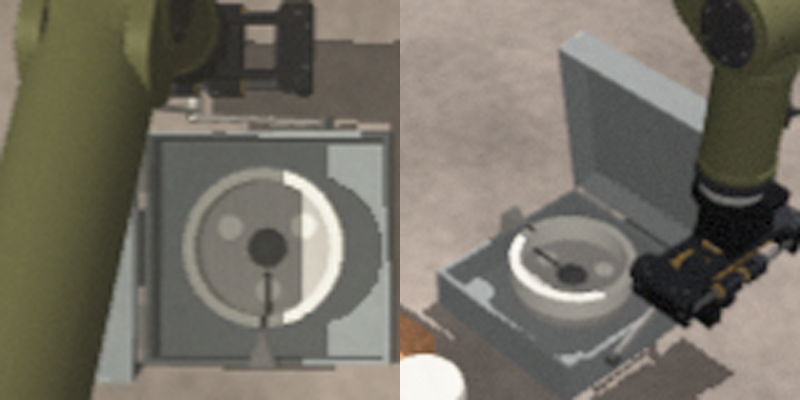

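Line still at the pointer. The knob has been pushed about 25 mm in, well past centre, and the lower link has swung towards the hinge. I'll retract and go behind the hood.

Emit:
step_arm([
  {"travel": [0, 0.015, -0.005], "turn": [0, 0, 0]},
  {"travel": [0, 0.03, -0.01], "turn": [0, 0, 0]},
  {"travel": [0, 0.045, -0.02], "turn": [0, 0, 0]},
  {"travel": [0, 0.045, -0.06], "turn": [0, 0, 0]},
  {"travel": [0, 0.045, -0.1], "turn": [0, 0, 0]},
])

```text
time: 14.6
position: [0.6537, 0.0794, 0.188]
tool_rot: [-3.141, 0.018, 0.001]
ft_force: [0.1, 0.8, 0.7]
grip_width: 0.005
grip_force: 0.0
```

Emit:
step_arm([
  {"travel": [0, 0, -0.04], "turn": [0, 0, 0]},
  {"travel": [0, 0, -0.08], "turn": [0, 0, 0]},
  {"travel": [0, 0, -0.12], "turn": [0, 0, 0]},
  {"travel": [0, 0, -0.16], "turn": [0, 0, 0]},
  {"travel": [0, 0, -0.175], "turn": [0, 0, 0]},
])

```text
time: 15.1
position: [0.6552, 0.0797, 0.3677]
tool_rot: [-3.139, 0.015, -0.012]
ft_force: [0.9, -0.0, 0.6]
grip_width: 0.005
grip_force: 0.0
```

```bash
python3 - <<'E'
from h import *
P,psi,_=pose()
plan(line((*P,psi),(.52,.27,.365,-90),5))
plan([(.52,.27,.32,-90),(.52,.27,.285,-90),(.52,.27,.262,-90)],(.52,.27,.365,-90))
ctrl.get_image('scene')
s=ctrl.get_image("scene")[:,:,::-1];cv2.imwrite("pics/scene7.png",s)
E
```

```text
now [0.6552 0.0797 0.3677] -90.6 tilt 0.45
[-27, -38, 1] -0.1  [-55, -76, 1] -0.2  [-82, -113, 2] -0.3  [-110, -151, 2] -0.5  [-137, -189, 3] -0.6  
[0, 0, 45] 0.0  [0, 0, 80] 0.0  [0, 0, 103] 0.0
```

Emit:
step_arm([
  {"travel": [-0.027, -0.038, 0.001], "turn": [0, 0, 0]},
  {"travel": [-0.055, -0.076, 0.001], "turn": [0, 0, 0]},
  {"travel": [-0.082, -0.113, 0.002], "turn": [0, 0, 0]},
  {"travel": [-0.11, -0.151, 0.002], "turn": [0, 0, 0]},
  {"travel": [-0.137, -0.189, 0.003], "turn": [0, 0, 0]},
])

```text
time: 15.7
position: [0.517, 0.2721, 0.3575]
tool_rot: [-3.141, 0.015, 0.003]
ft_force: [-0.3, 0.3, -0.2]
grip_width: 0.006
grip_force: 0.0
```

Emit:
step_arm([
  {"travel": [0, 0, 0.02], "turn": [0, 0, 0]},
  {"travel": [0, 0, 0.05], "turn": [0, 0, 0]},
  {"travel": [0, 0, 0.08], "turn": [0, 0, 0]},
  {"travel": [0, 0, 0.103], "turn": [0, 0, 0]},
  {"travel": [0, 0, 0.103], "turn": [0, 0, 0]},
])

```text
time: 16.2
position: [0.5162, 0.2701, 0.2514]
tool_rot: [3.138, -0.015, -0.01]
ft_force: [0.3, 0.0, 0.6]
grip_width: 0.007
grip_force: 0.0
```

```bash
python3 - <<'E'
from h import *
s=ctrl.get_image("scene")[:,:,::-1].copy()
g=s.max(2); roi=np.zeros_like(g); roi[165:240,365:430]=1
m=((g<45)&(roi>0)).astype(np.uint8)
n,l,st,c=cv2.connectedComponentsWithStats(m)
for i in range(1,n):
    if st[i,4]>8:
        o,d=ray('scene',c[i]); X=o+d*(.648-o[0])/d[0]; print(st[i],c[i].round(1),X.round(3), 'r',np.hypot(X[1]-.032,X[2]-.035).round(3))
hy,hz=.192,.05
th=np.radians(np.r_[np.arange(84,20,-2.4),np.arange(20,-1,-1.5)][:40]); th=np.maximum(th,0)
W=[(.52,hy-.195*np.cos(t)+.038*np.sin(t)+.015,hz+.195*np.sin(t)+.038*np.cos(t)+.014,-90) for t in th]
print(len(W),np.degrees(th).round(1)); print(np.round(W[0],3)); plan(W[1:],W[0]); pose_=pose(); print(pose_, ctrl.get_state()['ft_force'])
E
```

```text
[393 187  10   7  40] [397.9 190. ] [0.648 0.143 0.091] r 0.124
40 [84.  81.6 79.2 76.8 74.4 72.  69.6 67.2 64.8 62.4 60.  57.6 55.2 52.8
 50.4 48.  45.6 43.2 40.8 38.4 36.  33.6 31.2 28.8 26.4 24.  21.6 20.
 18.5 17.  15.5 14.  12.5 11.   9.5  8.   6.5  5.   3.5  2. ]
[  0.52    0.224   0.262 -90.   ]
[0, 8, -1] 0.0  [0, 17, -1] 0.0  [0, 25, -1] 0.0  [0, 33, 0] 0.0  [0, 42, 1] 0.0  
[0, 8, 1] 0.0  [0, 16, 3] 0.0  [0, 25, 5] 0.0  [0, 33, 7] 0.0  [0, 40, 9] 0.0  
[0, 8, 3] 0.0  [0, 15, 6] 0.0  [0, 23, 10] 0.0  [0, 30, 13] 0.0  [0, 38, 18] 0.0  
[0, 7, 4] 0.0  [0, 14, 9] 0.0  [0, 21, 14] 0.0  [0, 27, 19] 0.0  [0, 33, 25] 0.0  
[0, 6, 6] 0.0  [0, 12, 12] 0.0  [0, 17, 18] 0.0  [0, 22, 25] 0.0  [0, 27, 31] 0.0  
[0, 5, 7] 0.0  [0, 8, 12] 0.0  [0, 10, 16] 0.0  [0, 13, 21] 0.0  [0, 15, 25] 0.0  
[0, 2, 5] 0.0  [0, 4, 9] 0.0  [0, 6, 14] 0.0  [0, 8, 19] 0.0  [0, 10, 24] 0.0  
[0, 2, 5] 0.0  [0, 3, 10] 0.0  [0, 5, 15] 0.0  [0, 6, 20] 0.0  
(array([0.51749928, 0.2704587 , 0.25374167]), np.float64(-90.55309199235421), np.float64(0.2283972747436783)) [0.16655288 0.49638461 0.40754345]
```

Emit:
step_arm([
  {"travel": [0, 0.012, -0.008], "turn": [0, 0, 0]},
  {"travel": [0, 0.024, -0.008], "turn": [0, 0, 0]},
  {"travel": [0, 0.034, -0.008], "turn": [0, 0, 0]},
  {"travel": [0, 0.041, -0.008], "turn": [0, 0, 0]},
  {"travel": [0, 0.046, -0.008], "turn": [0, 0, 0]},
])

```text
time: 16.75
position: [0.5187, 0.224, 0.264]
tool_rot: [-3.14, 0.017, -0.001]
ft_force: [-0.1, 0.8, 0.1]
grip_width: 0.003
grip_force: 0.0
```

Emit:
step_arm([
  {"travel": [0, 0.008, -0.001], "turn": [0, 0, 0]},
  {"travel": [0, 0.017, -0.001], "turn": [0, 0, 0]},
  {"travel": [0, 0.025, -0.001], "turn": [0, 0, 0]},
  {"travel": [0, 0.033, 0], "turn": [0, 0, 0]},
  {"travel": [0, 0.042, 0.001], "turn": [0, 0, 0]},
])

```text
time: 17.25
position: [0.5182, 0.185, 0.2636]
tool_rot: [-3.138, 0.011, -0.002]
ft_force: [-1.7, 5.5, 6.3]
grip_width: 0.005
grip_force: 2.8
```

Emit:
step_arm([
  {"travel": [0, 0.008, 0.001], "turn": [0, 0, 0]},
  {"travel": [0, 0.016, 0.003], "turn": [0, 0, 0]},
  {"travel": [0, 0.025, 0.005], "turn": [0, 0, 0]},
  {"travel": [0, 0.033, 0.007], "turn": [0, 0, 0]},
  {"travel": [0, 0.04, 0.009], "turn": [0, 0, 0]},
])

```text
time: 17.75
position: [0.5183, 0.1435, 0.2546]
tool_rot: [-3.14, 0.014, -0.003]
ft_force: [-0.7, 2.0, 4.6]
grip_width: 0.009
grip_force: 2.3
```

Emit:
step_arm([
  {"travel": [0, 0.008, 0.003], "turn": [0, 0, 0]},
  {"travel": [0, 0.015, 0.006], "turn": [0, 0, 0]},
  {"travel": [0, 0.023, 0.01], "turn": [0, 0, 0]},
  {"travel": [0, 0.03, 0.013], "turn": [0, 0, 0]},
  {"travel": [0, 0.038, 0.018], "turn": [0, 0, 0]},
])

```text
time: 18.25
position: [0.5181, 0.1049, 0.2363]
tool_rot: [-3.141, 0.014, -0.003]
ft_force: [1.3, 0.9, 3.9]
grip_width: 0.004
grip_force: 2.1
```

Emit:
step_arm([
  {"travel": [0, 0.007, 0.004], "turn": [0, 0, 0]},
  {"travel": [0, 0.014, 0.009], "turn": [0, 0, 0]},
  {"travel": [0, 0.021, 0.014], "turn": [0, 0, 0]},
  {"travel": [0, 0.027, 0.019], "turn": [0, 0, 0]},
  {"travel": [0, 0.033, 0.025], "turn": [0, 0, 0]},
])

```text
time: 18.75
position: [0.517, 0.0714, 0.2102]
tool_rot: [3.141, -0.015, -0.0]
ft_force: [0.8, 0.2, 4.4]
grip_width: 0.001
grip_force: 1.7
```

Emit:
step_arm([
  {"travel": [0, 0.006, 0.006], "turn": [0, 0, 0]},
  {"travel": [0, 0.012, 0.012], "turn": [0, 0, 0]},
  {"travel": [0, 0.017, 0.018], "turn": [0, 0, 0]},
  {"travel": [0, 0.022, 0.025], "turn": [0, 0, 0]},
  {"travel": [0, 0.027, 0.031], "turn": [0, 0, 0]},
])

```text
time: 19.25
position: [0.5164, 0.0448, 0.1787]
tool_rot: [-3.142, 0.015, 0.001]
ft_force: [0.5, 0.4, 2.6]
grip_width: 0.004
grip_force: 1.3
```

Emit:
step_arm([
  {"travel": [0, 0.005, 0.007], "turn": [0, 0, 0]},
  {"travel": [0, 0.008, 0.012], "turn": [0, 0, 0]},
  {"travel": [0, 0.01, 0.016], "turn": [0, 0, 0]},
  {"travel": [0, 0.013, 0.021], "turn": [0, 0, 0]},
  {"travel": [0, 0.015, 0.025], "turn": [0, 0, 0]},
])

```text
time: 19.75
position: [0.5164, 0.0297, 0.1541]
tool_rot: [3.141, -0.015, -0.001]
ft_force: [-0.8, -1.1, 3.4]
grip_width: 0.004
grip_force: 1.3
```

```bash
python3 - <<'E'
from h import *
P,_,_=pose();print(P,ctrl.get_state()['ft_force'])
a=np.radians(14);print('ideal 14deg',.207-.195*np.cos(a)+.038*np.sin(a),.064+.195*np.sin(a)+.038*np.cos(a))
E
```

```text
[0.51638937 0.02967784 0.15408679] [-0.79955121 -1.07443562  3.421555  ]
ideal 14deg 0.026985365408968037 0.14804600724042308
```

Emit:
step_arm([
  {"travel": [0, 0.002, 0.005], "turn": [0, 0, 0]},
  {"travel": [0, 0.004, 0.01], "turn": [0, 0, 0]},
  {"travel": [0, 0.006, 0.015], "turn": [0, 0, 0]},
  {"travel": [0, 0.008, 0.02], "turn": [0, 0, 0]},
  {"travel": [0, 0.01, 0.025], "turn": [0, 0, 0]},
])

```text
time: 20.25
position: [0.5165, 0.02, 0.1291]
tool_rot: [3.141, -0.015, 0.0]
ft_force: [-0.3, -2.2, 3.0]
grip_width: 0.004
grip_force: 1.1
```

Emit:
step_arm([
  {"travel": [0, 0.001, 0.004], "turn": [0, 0, 0]},
  {"travel": [0, 0.002, 0.008], "turn": [0, 0, 0]},
  {"travel": [0, 0.003, 0.012], "turn": [0, 0, 0]},
  {"travel": [0, 0.004, 0.016], "turn": [0, 0, 0]},
  {"travel": [0, 0.005, 0.019], "turn": [0, 0, 0]},
])

```text
time: 20.75
position: [0.5165, 0.0153, 0.1102]
tool_rot: [-3.141, 0.015, -0.0]
ft_force: [0.4, -0.1, 1.8]
grip_width: 0.003
grip_force: 1.0
```

Emit:
step_arm([
  {"travel": [0, 0, 0.002], "turn": [0, 0, 0]},
  {"travel": [0, 0, 0.004], "turn": [0, 0, 0]},
  {"travel": [0, 0, 0.006], "turn": [0, 0, 0]},
  {"travel": [0, 0, 0.008], "turn": [0, 0, 0]},
  {"travel": [0, 0, 0.009], "turn": [0, 0, 0]},
])

```text
time: 21.25
position: [0.5166, 0.0152, 0.1023]
tool_rot: [-3.141, 0.015, 0.001]
ft_force: [-4.6, -1.6, 17.4]
grip_width: 0.006
grip_force: 8.6
```

The hood is on its stop (z 0.102, 17 N). I'll lift off and check.

Emit:
step_arm([
  {"travel": [0, 0, 0], "turn": [0, 0, 0]},
  {"travel": [0, 0, -0.01], "turn": [0, 0, 0]},
  {"travel": [0, 0, -0.04], "turn": [0, 0, 0]},
  {"travel": [0, 0, -0.08], "turn": [0, 0, 0]},
  {"travel": [0, 0, -0.12], "turn": [0, 0, 0]},
])

```text
time: 21.75
position: [0.5158, 0.0156, 0.2227]
tool_rot: [-3.141, 0.015, 0.002]
ft_force: [1.0, 1.2, -0.7]
grip_width: 0.003
grip_force: 0.0
```

Emit:
step_arm([
  {"travel": [0, 0.04, -0.03], "turn": [0, 0, 0]},
  {"travel": [0, 0.08, -0.06], "turn": [0, 0, 0]},
  {"travel": [0, 0.12, -0.06], "turn": [0, 0, 0]},
  {"travel": [0, 0.16, -0.06], "turn": [0, 0, 0]},
  {"travel": [0, 0.2, -0.06], "turn": [0, 0, 0]},
])

```text
time: 22.25
position: [0.5148, -0.1852, 0.2821]
tool_rot: [-3.139, 0.012, -0.003]
ft_force: [1.0, 0.4, -0.7]
grip_width: 0.006
grip_force: 0.0
```

Emit:
step_arm([
  {"travel": [0, 0.04, 0], "turn": [0, 0, 0]},
  {"travel": [0, 0.08, 0], "turn": [0, 0, 0]},
  {"travel": [0, 0.08, 0], "turn": [0, 0, 0]},
])

```text
time: 22.55
position: [0.5108, -0.2721, 0.2817]
tool_rot: [3.137, -0.033, -0.002]
ft_force: [-0.7, -0.1, -0.6]
grip_width: 0.002
grip_force: 0.0
```

```bash
python3 - <<'E'
from h import *
t=ctrl.get_image("top")[:,:,::-1].copy(); s=ctrl.get_image("scene")[:,:,::-1].copy()
f=lambda i:cv2.resize(i,(400,400),interpolation=cv2.INTER_CUBIC)
cv2.imwrite("pics/a8.png",np.hstack([f(t[120:280,180:340]),f(s[110:270,280:440])]))
E
```

```text
(no output)
```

View pics/a8.png

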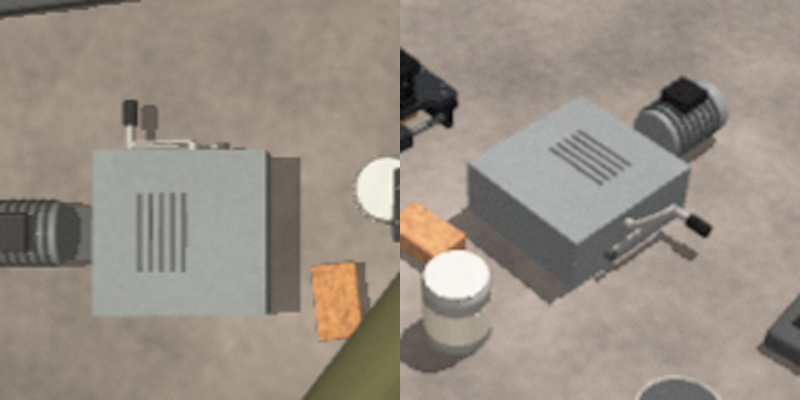

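The hood is flush on the case (top crop (92–268, 150–315)), the stay is folded, and the tin and block have not moved. Handing in.

```bash
python3 -c "
from bench import ctrl
print(ctrl.close_job())"
```

```text
the job is handed in; nothing more can be done
None
```

The job is handed in at about 23 s: the engraved line was set to the pointer (within about 1° by camera), then the stay was broken and the hood lowered fully shut; the tin and sanding block stayed put, I never moved near the brush, and the line cannot be seen under the hood.

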